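# Open the test-cage gate and hold it wide

### The arm

A 7-joint arm with a two-finger parallel gripper is mounted at the origin on the work surface. World frame = base frame: x ahead of the robot, y to its left, z up, the work surface at z = 0. Lengths are in m, angles in rad, forces in N, time in s.
With the tool pointing down it reaches from about 0.35 to 0.9 m from the base axis. Payload 8.1 kg.
Tool frame: the origin (TCP) lies at the very end of the fingers, on their centre line; the grasp point (between the pads) lies 19 mm behind it (grasp_offset is the distance from the TCP to the grasp point, in m); z points along the fingers, y is the line along which they close (so a half turn about z gives the same grasp; the last joint's range is limited). The gripper opens to 92 mm and grips with 3 to 60 N. Pads are 19 mm wide; open, the fingers measure 130 mm over their backs; the gripper's body (75 mm by 190 mm) begins 47 mm behind the grasp point.
Start: joints at [-1.29, 0.434, 0.025, 1.573, -0.012, 1.134, -0.075], TCP at [0.234, 0.58, 0.227] pointing down, gripper open.
Joint ranges: [-2.62, 2.62], [-0.44, 2.09], [-1.27, 1.32], [0.08, 2.57], [-1.32, 4.46], [0.12, 2], [-2.74, 2.74]. Speed limits (rad/s): [2.22, 2.22, 3.01, 3.01, 3.14, 3.14, 3.14].

### API

Orientations are given as a rotation vector (axis times angle).
In Python, from cell import observe, get_image, camera_params, sign_off, silhouettes, grasp_offset gives the robot as it stands. The module is installed in compiled form; this text tells all that it offers.
- The arm moves only by the tool jog_arm, never from a script. Its argument "motion" is a list that holds one entry, the list of rows, each a list of 7 numbers: the shift along the tool's x, y, z in m, then the turn, a rotation vector about the tool's x, y, z in rad, then the closure, from -1 (fully open) to 1 (shut), so that 0 is half open. In form: [[[dx, dy, dz, wx, wy, wz, hand], ...]]. A call has 1 to 10 rows; each row is the pose to reach, as a shift and turn from the pose commanded when the call began, along the tool's axes at that moment; what a row does not reach only later rows make up. A row lasts 1/12 s, in which the tool goes at most 41.7 mm and 7.16 degrees, less where a joint would pass 70% of its speed; a pose out of reach is approached as far as the arm can. A call with a gripper value outside its range is refused whole. The fingers move at their own pace and stop on an object; "force" is the grip in N (left out, the last holds). Time passes only in rows, so rows that repeat a pose let the fingers close. It gives the time, the measured TCP pose, the force, the opening and the grip force at its end, in the units of the state.
- observe(): the state, without advancing time (a new reading comes with each control period).
- get_image(name): name is "side" or "top" or "wrist"; returns the picture (400x640x3 uint8, red, green, blue); there is no depth.
- camera_params(name): a dict with "vertical_fov" (degrees; the focal length in pixels is half the picture's height over the tangent of half this angle, whatever the lens; pixels are square), "cx", "cy" (the principal point, pixels), "dist_coeffs" ([k1, k2, p1, p2, k3] as OpenCV has them; the pictures are not rectified), "T" (4x4, takes a point from camera to world coordinates). Camera axes: x right, y down, z forward; pixel columns grow to the right and rows downward; lengths in m; the calibration is good to about 2 mm. A picture is of the moment at which its call begins: read the wrist's pose just before it. camera_params takes no time and is no camera call; for the wrist camera it gives the pose at the moment of the call.
- sign_off(): hands the job in; it is judged then, once.
Trained networks look in the newest picture that a camera, given by its name, has taken for a name from the list of things; names that differ only in an ending like _2 or _b are one class to them, and where a whole thing is asked for, a point or a joint stands for the part that bears it (a point fixed in the world has none). Each returns a list of dicts, best first, with "p" (0 to 1); they miss things now and then, are a little off and sometimes report something else, mostly with a low value. They report only what shows in the picture. A call takes as long as a camera call.
- silhouettes(query, camera): "mask" (400x640 bool, what is visible of it) and "pixel" ([column, row] in pixels, amid what is visible of it).
The state is a dict: "clock": time; "joints": joint angles; "dq": joint speeds; "joint_efforts": joint torques, N m; "position": TCP position; "ee_rot": TCP orientation; "force": force on the tool from outside, world axes, zero at the start; "ft_torque": the same for the moment, N m; "width": opening from 0.0 (shut) to 1.0 (fully open); "gripper_force": force on a finger pad.
Only numpy, scipy, OpenCV 4.12 (cv2) and the standard library are available. Lean on these libraries where they do the work, as an engineer would, in place of code of your own. Each camera call takes 0.05 s, during which the arm holds its last target. There are 200 camera calls.

### The job

Open the front gate of the bench test cage so that a colleague can reach the transformer inside: squeeze together the two tabs of the catch nearer the hinge, fully home, then those of the catch nearer the gate's free end. Then take the gate by its upright pull post, swing it past its detent until it stands about square to the cage front, and finish while still holding the post there, because its spring swings the gate back onto the detent when let go. Leave the spool, the jar and the screwdriver alone.

Things in the scene. Friction and masses are not known exactly. Their poses are not given: they have to be found in the camera images.
- cage: Bench test cage, fixed: aluminium frame, clear sides, barred top, black transformer inside; 170 mm deep (x), 260 wide (y), 156 high. Origin: centre of its underside; x from the gate side into the cage (yaw 0: away from the robot), y left seen from the robot, z up. A grey steel deck over the gate (x = -115 to -65 mm, top at z = 156 mm) carries the two catches.
- inner_catch (a point): First catch, nearer the hinge: midpoint between its two black upright tabs, 178 mm above the bench, at cage x = -85, y = +57 mm (tab tops 192, deck 156). Tabs are 24 mm (x) by 6 mm (y), one to +y and one to -y of this point; outer faces 44 mm apart when out, 28 when both are squeezed home towards a stop between them. They slide with about 3 N and stay where left.
- outer_catch (a point): Second catch, the one nearer the gate's free end: same build, size and height as the first, 110 mm from it along the cage's -y. It lies at cage x = -85, y = -53 mm.
- inner_left (a joint): Tab of the first catch on its +y side: slide, 0 = out (locking), 0.008 m = squeezed home. Its bolt clears the gate beyond 0.005.
- inner_right (a joint): Tab of the first catch on its -y side, likewise (0 out, 0.008 m home).
- outer_left (a joint): Tab of the second catch on its +y side, likewise.
- outer_right (a joint): Tab of the second catch on its -y side, likewise.
- gate (a joint): Gate hinge angle, rad: 0 shut, grows as the free end swings out towards the robot (clockwise from above), stop at 1.9. Gate 200 mm long, 12 thick, 150 high, locked by the tabs' bolts. A closer spring pulls it shut (0.4 N at the post when shut, 1.8 N when square); a ball detent resists from about 0.4 to 0.85 rad (some 2 N more). Let go wide, it falls back to about 1.0 rad.
- gate_hinge (a point): Point on the gate's vertical hinge axis, 178 mm above the bench, at the left end of the gate seen from the robot (cage x = -90, y = +112 mm); axes as the cage's. Does not move with the gate.
- pull_post: Black upright round pull post on the gate's front, a sleeve 16 mm in diameter that turns freely about its own upright axis; from 134 mm up to its top at 195 mm above the bench, on a bracket below. Origin on its axis at bench height. With the gate shut it stands 45 mm to -x and 150 mm to -y of the hinge axis in the cage's axes, so it swings on a radius of 157 mm.
- post_grip (a point): Grasp point on the post's axis, 178 mm above the bench, 17 mm below the post's top; moves with the gate.
- spool: Bystander: copper spool, 72 mm in diameter, 48 high; origin at the centre of its underside. Leave alone.
- jar: Bystander: glass jar with a white cap, 64 mm in diameter, 80 high; origin at the centre of its underside. Leave alone.
- screwdriver: Bystander: black-handled screwdriver lying on the bench; origin under its middle, x along it from handle to tip. Leave alone.

How it is judged:
On the way, in this order (a step that is already met when the one before it is completed fails the run):
1. both tabs of the catch nearer the hinge squeezed home while the other catch is still locked and the gate shut (value of joint each of inner_left, inner_right above 0.006 m and value of joint any of outer_left, outer_right below 0.004 m and value of joint gate below 0.15 rad), for 0.1 s.
2. then both tabs of the catch nearer the free end squeezed home, the gate still shut (value of joint each of inner_left, inner_right above 0.005 m and value of joint each of outer_left, outer_right above 0.006 m and value of joint gate below 0.15 rad), for 0.1 s.
3. gate swung past its detent (value of joint gate above 1.1 rad), for 0.05 s.
At the end, for the whole second after the job is handed in: The gate stands still (under 0.1 rad/s) at more than 1.35 rad (77 degrees) and the fingers hold it there by its pull post (contact force over 0.5 N) (value of joint gate above 1.35 rad and velocity of joint gate between -0.1 and 0.1 rad/s and contact force between the fingers and pull_post above 0.5 N); the arm keeps its last pose, push and grip.
It fails at once if a bystander moved more than 20 mm (distance of any of spool, jar, screwdriver from where it was at the start of the episode above 0.02 m).
It also fails if it takes over 51 s, if anything falls off the work surface, if the arm or the gripper's body presses on something with over 40 N, if the wrist force passes 120 N, or if a joint passes its speed limit or range.

## Working session

There is one attempt and no reset: what is moved stays moved. The work goes in short steps, Python scripts to look and compute and a tool call to move; the robot and the scene stay as the last step left them, time stands still between calls to the robot, and variables do not carry over. Pictures are saved under pics/ and viewed, at most 10 in all, crops included, and the job is handed in when it is done.

Besides the shell and the picture viewer there is one more tool, called after ">>>" as a command line: name --argument value ..., lists and objects as JSON in quotes. jog_arm: Moves the arm, as the interface text tells. Its arguments: {"type":"object","properties":{"motion":{"type":"array"},"force":{"type":"number"}},"required":["motion"]}

```bash
mkdir -p pics; cat > h.py <<'E'
import numpy as np, cv2
from cell import *
from scipy.spatial.transform import Rotation as R
def K(p):
    f=200/np.tan(np.radians(p["vertical_fov"])/2); return np.array([[f,0,p["cx"]],[0,f,p["cy"]],[0,0,1]])
def at_z(cam,px,z,p=None):
    p=p or camera_params(cam); T=np.array(p["T"])
    u=cv2.undistortPoints(np.array([[px]],float),K(p),np.array(p["dist_coeffs"],float))[0,0]
    d=T[:3,:3]@[u[0],u[1],1]; o=T[:3,3]; return o+d*(z-o[2])/d[2]
def proj(cam,P,p=None):
    p=p or camera_params(cam); T=np.linalg.inv(np.array(p["T"]))
    return cv2.projectPoints(np.atleast_2d(P).astype(float),cv2.Rodrigues(T[:3,:3])[0],T[:3,3],K(p),np.array(p["dist_coeffs"],float))[0][:,0]
def save(cam,n):
    im=get_image(cam); cv2.imwrite("pics/"+n+".png",im[:,:,::-1]); return im
E
python3 - <<'E'
from h import *
s=observe(); print(s["clock"],s["position"],s["ee_rot"],s["width"],grasp_offset)
a=save("top","t0"); b=save("side","s0")
for c in ("top","side"):
    for n in ("inner_catch","outer_catch","inner_left","pull_post","cage","spool","jar","screwdriver"):
        for r in silhouettes(n,c)[:3]:
            print(c,n,round(r["p"],2),r["pixel"],r["mask"].sum(),at_z(c,r["pixel"],{"pull_post":.17}.get(n,.178)).round(3))
for c in ("top","side"):print(np.array(camera_params(c)["T"]).round(3).tolist())
E
```

```text
0.0 [0.23389509 0.57902996 0.22595355] [-5.99301671e-01 -3.08373326e+00  2.47054104e-03] 0.9961973813752453 0.0188
top inner_catch 0.88 [274.2, 158.3] 5337 [0.715 0.058 0.178]
top outer_catch 0.68 [274.3, 156.8] 5351 [0.72  0.058 0.178]
top cage 0.94 [273.4, 153.6] 5358 [0.73  0.061 0.178]
top spool 0.72 [151.6, 237.0] 453 [0.475 0.42  0.178]
top jar 0.79 [424.6, 205.0] 388 [ 0.575 -0.391  0.178]
top screwdriver 0.64 [502.5, 243.9] 271 [ 0.461 -0.618  0.178]
side inner_catch 0.63 [354.4, 200.3] 3531 [ 0.716 -0.111  0.178]
side inner_catch 0.55 [322.5, 185.6] 81 [0.618 0.    0.178]
side outer_catch 0.59 [354.6, 202.6] 3635 [ 0.715 -0.126  0.178]
side cage 0.74 [355.8, 202.0] 3638 [ 0.72  -0.123  0.178]
side spool 0.7 [284.9, 169.4] 163 [0.485 0.141 0.178]
side jar 0.57 [322.0, 300.2] 701 [ 0.578 -0.58   0.178]
side screwdriver 0.64 [277.4, 386.2] 440 [ 0.479 -0.806  0.178]
[[0.007, -0.99, 0.139, 0.421], [-1.0, -0.005, 0.018, -0.081], [-0.017, -0.14, -0.99, 1.325], [0.0, 0.0, 0.0, 1.0]]
[[0.998, -0.029, 0.059, 0.524], [-0.066, -0.491, 0.869, -1.34], [0.004, -0.871, -0.491, 0.876], [0.0, 0.0, 0.0, 1.0]]
```

```bash
python3 - <<'E'
import cv2
a=cv2.imread("pics/t0.png")[90:240,190:360]; b=cv2.imread("pics/s0.png")[130:270,280:450]
cv2.imwrite("pics/tc.png",cv2.resize(a,None,fx=4,fy=4,interpolation=cv2.INTER_CUBIC)[:600])
cv2.imwrite("pics/sc.png",cv2.resize(b,None,fx=4,fy=4,interpolation=cv2.INTER_CUBIC))
E
```

```text
(no output)
```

View pics/tc.png

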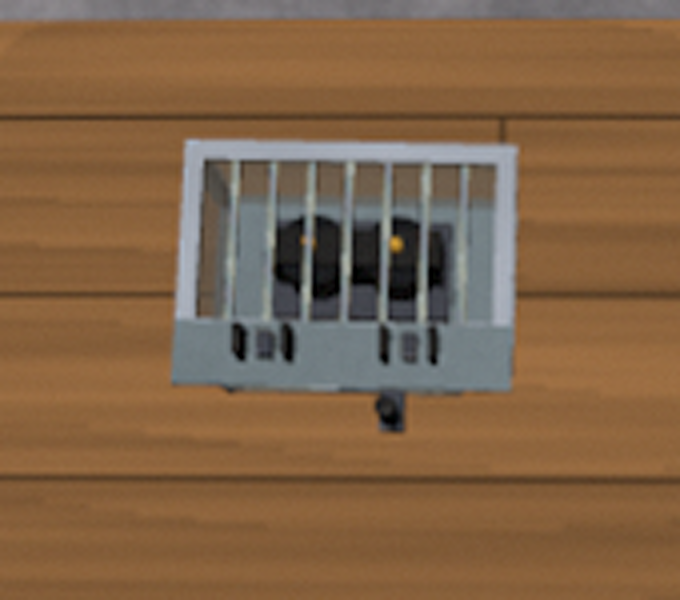

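View pics/t0.png

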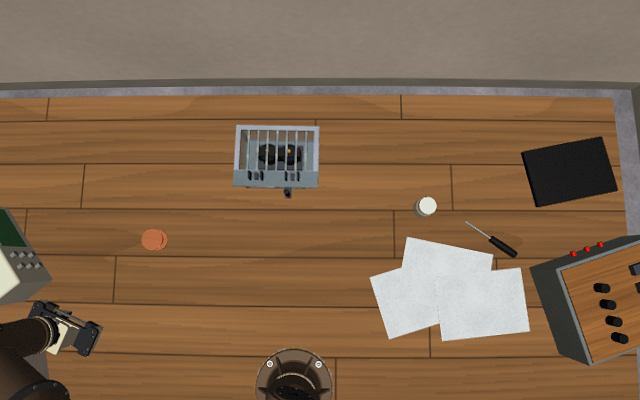

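The top view shows the cage slightly rotated. In full-frame pixels, the tabs are at about (250,175), (262,175), (286,176) and (298.5,176), and the post top is at about (287,191). Next I'll fit the cage pose.

```bash
python3 - <<'E'
from h import *
from scipy.optimize import least_squares
p=camera_params("top")
pts=[((239,341),(-85,57+19,188)),((288,341),(-85,57-19,188)),((384,343),(-85,-53+19,188)),((434,344),(-85,-53-19,188)),((387,406),(-135,-38,195)),
((187,141),(85,130,156)),((517,147),(85,-130,156)),((172,384),(-115,130,156)),((513,390),(-115,-130,156))]
px=np.array([[a/4+190-.375,b/4+90-.375] for (a,b),_ in pts]); L=np.array([q for _,q in pts])/1000
def W(v,L=L):
    r=R.from_euler("z",v[2]).as_matrix(); return L@r.T+[v[0],v[1],0]
f=lambda v:(proj("top",W(v),p)-px).ravel()
s=least_squares(f,[.73,.06,0],loss="soft_l1"); print(s.x, f(s.x).reshape(-1,2).round(2).tolist())
np.save("cage.npy",s.x)
for n,q in dict(inner=(-85,57,178),outer=(-85,-53,178),hinge=(-90,112,178),post=(-135,-38,178)).items(): print(n,W(s.x,np.array([q])/1000).round(4))
st=observe(); Rm=R.from_rotvec(st["ee_rot"]); print(Rm.as_matrix().round(3))
yaw=s.x[2]
for sg in (1,-1): # tool down, x along +-cage x
    x=sg*np.array([np.cos(yaw),np.sin(yaw),0]); z=np.array([0,0,-1]); M=np.c_[x,np.cross(z,x),z]
    print("turn tool",(Rm.inv()*R.from_matrix(M)).as_rotvec().round(3))
E
```

```text
[ 0.74593008  0.05398642 -0.01427467] [[-0.46, -0.09], [-0.03, 0.11], [0.07, 0.02], [0.33, -0.02], [-0.06, 0.48], [-0.22, -1.34], [0.2, -1.78], [0.19, 0.67], [-0.05, 0.67]]
inner [[0.6618 0.1122 0.178 ]]
outer [[0.6602 0.0022 0.178 ]]
hinge [[0.6575 0.1673 0.178 ]]
post [[0.6104 0.0179 0.178 ]]
[[-0.927  0.374  0.   ]
 [ 0.374  0.927  0.   ]
 [-0.     0.    -1.   ]]
turn tool [ 0.    -0.     2.772]
turn tool [ 0.    0.   -0.37]
```

>>> jog_arm --motion '[[[-0.04,-0.019,-0.01,0,0,-0.1,-1],[-0.08,-0.038,-0.02,0,0,-0.2,-1],[-0.118,-0.056,-0.03,0,0,-0.3,-1],[-0.156,-0.074,-0.04,0,0,-0.37,-1],[-0.194,-0.092,-0.05,0,0,-0.37,-1],[-0.232,-0.11,-0.05,0,0,-0.37,-1],[-0.27,-0.128,-0.05,0,0,-0.37,-1],[-0.308,-0.146,-0.05,0,0,-0.37,-1],[-0.346,-0.164,-0.05,0,0,-0.37,-1],[-0.38,-0.18,-0.05,0,0,-0.37,-1]]]'

```text
clock: 1.73
position: [0.5138, 0.2754, 0.2771]
ee_rot: [0.022, 3.141, 0.001]
force: [0.3, 0.5, -0.4]
width: 0.999
gripper_force: 0.0
```

```bash
cat > go.py <<'E'
from h import *
import sys
# go.py x y z : shift in tool axes to put TCP there, with tool -x along cage x
s=observe(); v=np.load("cage.npy"); Rm=R.from_rotvec(s["ee_rot"]); t=np.array(list(map(float,sys.argv[1:4])))
x=-np.array([np.cos(v[2]),np.sin(v[2]),0]); z=np.array([0,0,-1.]); M=np.c_[x,np.cross(z,x),z]
print(s["clock"],np.round(s["position"],4),"shift",Rm.inv().apply(t-s["position"]).round(4),"turn",(Rm.inv()*R.from_matrix(M)).as_rotvec().round(3),"w",s["width"],np.round(s["force"],1))
E
python3 go.py .662 .112 .26
```

```text
1.7333 [0.5138 0.2754 0.2771] shift [-0.1504 -0.1614  0.0171] turn [0.    0.001 0.001] w 0.9991676549110962 [ 0.3  0.5 -0.4]
```

>>> jog_arm --motion '[[[-0.028,-0.03,0,0,0,0,-1],[-0.055,-0.06,0,0,0,0,-1],[-0.082,-0.09,0,0,0,0,-1],[-0.11,-0.118,0,0,0,0,-1],[-0.137,-0.146,0,0,0,0,-1],[-0.15,-0.161,0,0,0,0,-1],[-0.15,-0.161,0,0,0,0,-1]]]'

```text
clock: 2.32
position: [0.6631, 0.1074, 0.2762]
ee_rot: [0.034, 3.14, -0.006]
force: [0.1, -0.2, -0.7]
width: 1.003
gripper_force: 0.0
```

```bash
python3 go.py .662 .112 .172; python3 - <<'E'
from h import *
p=camera_params("wrist"); im=save("wrist","w0"); v=np.load("cage.npy")
L=np.array([(-85+a,57+b,192) for b in (-22,-16,16,22) for a in (-12,12)]+[(-85+a,-53+b,192) for b in (-22,-16,16,22) for a in (-12,12)]+[(-135,-38,195)])/1000
r=R.from_euler("z",v[2]).as_matrix(); P=L@r.T+[v[0],v[1],0]
q=proj("wrist",P,p); print(q.round(0).tolist())
o=im[:,:,::-1].copy()
for c in q: cv2.circle(o,tuple(int(i) for i in c.round()),2,(0,0,255),-1)
cv2.imwrite("pics/w0o.png",o)
E
```

```text
2.3167 [0.6631 0.1074 0.2762] shift [0.0013 0.0049 0.1042] turn [-0.004  0.001 -0.007] w 1.0029657810836157 [ 0.1 -0.2 -0.7]
[[297.0, 190.0], [298.0, 215.0], [304.0, 190.0], [305.0, 215.0], [340.0, 190.0], [339.0, 215.0], [346.0, 190.0], [346.0, 215.0], [176.0, 191.0], [180.0, 216.0], [183.0, 191.0], [186.0, 216.0], [218.0, 190.0], [220.0, 216.0], [224.0, 190.0], [227.0, 216.0], [211.0, 148.0]]
```

View pics/w0o.png

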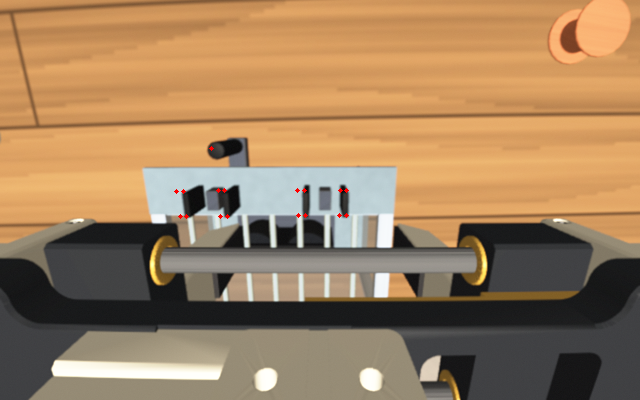

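The overlay is within about 4 px: the post top is at (217,150) and the inner tabs are at about (305,200) and (344,200). I'll enlarge it for an exact correction.

```bash
python3 - <<'E'
import cv2
from h import *
s=observe(); print(s["clock"],s["position"],s["ee_rot"],s["dq"].round(3) if hasattr(s["dq"],"round") else s["dq"])
p=camera_params("wrist"); im=save("wrist","w1"); v=np.load("cage.npy")
np.save("w1T.npy",np.array(p["T"]))
o=cv2.resize(im[130:230,150:360,::-1],None,fx=3.8,fy=3.8,interpolation=cv2.INTER_CUBIC)
cv2.imwrite("pics/w1c.png",o)
E
```

```text
2.3667 [0.66162297 0.11073152 0.27617414] [-2.94108466e-02 -3.14138310e+00  2.47726845e-03] [-0.045 -0.024 -0.054  0.028 -0.015 -0.001 -0.02 ]
```

View pics/w1c.png

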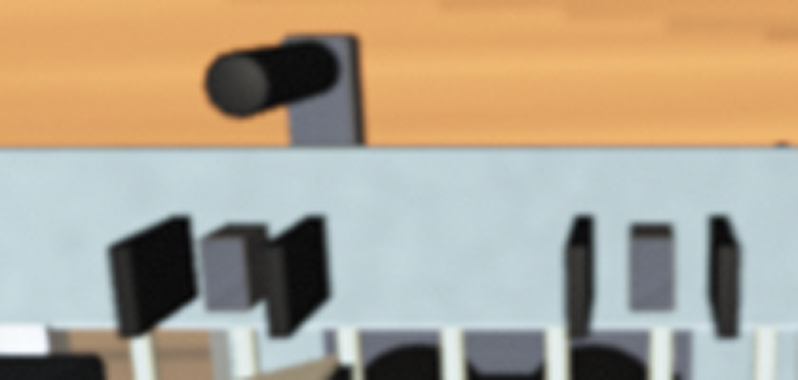

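```bash
python3 - <<'E'
from h import *
from scipy.optimize import least_squares
p=dict(camera_params("wrist")); p["T"]=np.load("w1T.npy")
pts=[((120,290),(-85,-72,192)),((279,292),(-85,-34,192)),((579,292),(-85,38,192)),((728,292),(-85,76,192)),((239,84),(-135,-38,195))]
px=np.array([[(a+.5)/3.8+149.5,(b+.5)/3.8+129.5] for (a,b),_ in pts]); L=np.array([q for _,q in pts])/1000
def W(v,L=L): return L@R.from_euler("z",v[2]).as_matrix().T+[v[0],v[1],0]
f=lambda v:(proj("wrist",W(v),p)-px).ravel()
s=least_squares(f,np.load("cage.npy")); v=s.x; print(v,f(v).reshape(-1,2).round(2).tolist())
np.save("cage.npy",v)
for n,q in dict(inner=(-85,57,178),outer=(-85,-53,178),hinge=(-90,112,178),post=(-135,-38,178)).items(): print(n,W(v,np.array([q])/1000).round(4))
E
python3 go.py .662 .112 .168
```

```text
[ 0.74778792  0.05689516 -0.02086507] [[0.23, 0.23], [-0.51, -0.14], [-0.8, 0.15], [1.66, 0.29], [-0.55, -0.37]]
inner [[0.664  0.1157 0.178 ]]
outer [[0.6617 0.0057 0.178 ]]
hinge [[0.6601 0.1707 0.178 ]]
post [[0.612  0.0217 0.178 ]]
2.4167 [0.6606 0.1133 0.2763] shift [-0.0015 -0.0013  0.1083] turn [-0.    -0.001  0.005] w 1.0040979329967705 [-0.2  1.1 -0.3]
```

>>> jog_arm --motion '[[[-0.002,0,0.035,0,0,0,-1],[-0.002,0,0.07,0,0,0,-1],[-0.002,0,0.09,0,0,0,-1],[-0.002,0,0.1,0,0,0,-1],[-0.002,0,0.108,0,0,0,-1],[-0.002,0,0.108,0,0,0,-1],[-0.002,0,0.108,0,0,0,-1]]]' --force 15

```text
clock: 3.0
position: [0.6628, 0.1148, 0.1699]
ee_rot: [0.021, 3.14, 0.001]
force: [0.8, 0.4, -0.5]
width: 0.996
gripper_force: 0.0
```

```bash
python3 go.py .663 .1145 .168
```

```text
3.0 [0.6628 0.1148 0.1699] shift [-0.0002 -0.0003  0.0019] turn [0.001 0.001 0.008] w 0.9962227014781047 [ 0.8  0.4 -0.5]
```

>>> jog_arm --motion '[[[0,0,0,0,0,0,1],[0,0,0,0,0,0,1],[0,0,0,0,0,0,1],[0,0,0,0,0,0,1],[0,0,0,0,0,0,1],[0,0,0,0,0,0,1],[0,0,0,0,0,0,1],[0,0,0,0,0,0,1]]]' --force 20

```text
clock: 3.67
position: [0.6624, 0.1139, 0.1687]
ee_rot: [-0.022, -3.141, 0.0]
force: [-0.3, -3.3, -0.1]
width: 0.466
gripper_force: 1.5
```

>>> jog_arm --motion '[[[0,0,0,0,0,0,1],[0,0,0,0,0,0,1],[0,0,0,0,0,0,1],[0,0,0,0,0,0,1],[0,0,0,0,0,0,1],[0,0,0,0,0,0,1]]]' --force 20

```text
clock: 4.17
position: [0.6624, 0.113, 0.1687]
ee_rot: [-0.023, -3.141, 0.002]
force: [-0.8, -5.2, 1.2]
width: 0.28
gripper_force: 20.0
```

>>> jog_arm --motion '[[[0,0,0,0,0,0,-0.6],[0,0,0,0,0,0,-0.6],[0,0,0,0,0,0,-0.6],[0,0,-0.02,0,0,0,-0.6],[0,0,-0.045,0,0,0,-0.6],[0,-0.03,-0.045,0,0,0,-0.6],[0,-0.06,-0.045,0,0,0,-0.6],[0,-0.09,-0.045,0,0,0,-0.6],[0,-0.111,-0.045,0,0,0,-0.6],[0,-0.111,-0.045,0,0,0,-0.6]]]'

```text
clock: 5.0
position: [0.6609, -0.0032, 0.2141]
ee_rot: [0.032, 3.141, -0.004]
force: [-0.3, -0.9, 0.4]
width: 0.799
gripper_force: 0.0
```

```bash
python3 go.py .661 .0027 .168; python3 - <<'E'
from h import *
p=camera_params("wrist"); im=save("wrist","w2"); np.save("w2T.npy",np.array(p["T"]))
cv2.imwrite("pics/w2c.png",cv2.resize(im[:260,220:480,::-1],None,fx=2.3,fy=2.3,interpolation=cv2.INTER_CUBIC))
E
```

```text
5.0 [ 0.6609 -0.0032  0.2141] shift [0.     0.006  0.0461] turn [-0.003  0.001  0.001] w 0.7986200362217367 [-0.3 -0.9  0.4]
```

View pics/w2c.png

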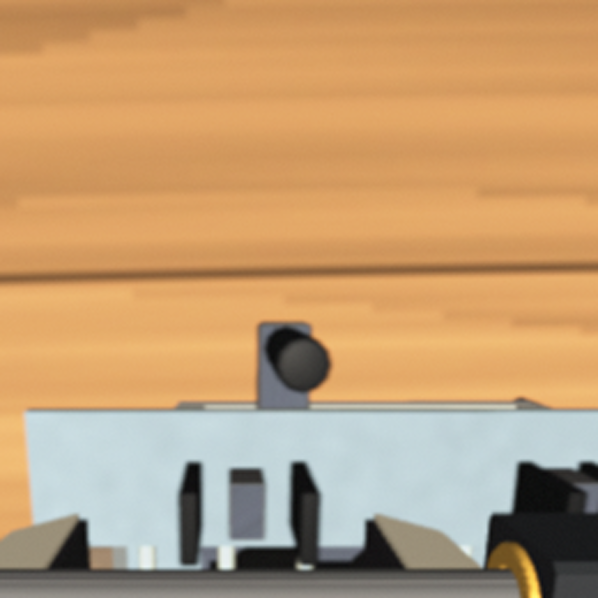

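Outer tab tops are at crop (190,527) and (309,527), the post top at (303,364). The inner catch is squeezed on the right.

```bash
python3 - <<'E'
from h import *
p=dict(camera_params("wrist")); p["T"]=np.load("w2T.npy")
for n,a,z in (("r",(190,527),.192),("l",(309,527),.192),("post",(303,364),.195)):
    print(n,at_z("wrist",[(a[0]+.5)/2.3+219.5,(a[1]+.5)/2.3-.5],z,p).round(4))
E
python3 go.py .661 .0035 .168
```

```text
r [ 0.661  -0.0127  0.192 ]
l [0.6617 0.0232 0.192 ]
post [0.6125 0.0205 0.195 ]
5.05 [6.61e-01 2.00e-04 2.14e-01] shift [0.     0.0033 0.046 ] turn [-0.001  0.001  0.003] w 0.8003619462247938 [-0.5  2.1  0.2]
```

>>> jog_arm --motion '[[[0,0,0.02,0,0,0,-0.6],[0,0,0.035,0,0,0,-0.6],[0,0,0.045,0,0,0,-0.6],[0,0,0.045,0,0,0,0],[0,0,0.045,0,0,0,1],[0,0,0.045,0,0,0,1],[0,0,0.045,0,0,0,1],[0,0,0.045,0,0,0,1],[0,0,0.045,0,0,0,1],[0,0,0.045,0,0,0,1]]]' --force 20

```text
clock: 5.88
position: [0.6614, 0.003, 0.1696]
ee_rot: [0.022, 3.14, 0.0]
force: [0.2, -0.5, 4.1]
width: 0.345
gripper_force: 3.1
```

>>> jog_arm --motion '[[[0,0,0,0,0,0,1],[0,0,0,0,0,0,1],[0,0,0,0,0,0,1],[0,0,0,0,0,0,1],[0,0,0,0,0,0,1],[0,0,0,0,0,0,1],[0,0,0,0,0,0,1]]]' --force 20

```text
clock: 6.47
position: [0.6614, 0.0029, 0.1696]
ee_rot: [0.022, 3.14, 0.0]
force: [-1.9, -0.5, 5.6]
width: 0.281
gripper_force: 20.0
```

```bash
python3 go.py .612 .0205 .169; python3 - <<'E'
from h import *
print(observe()["gripper_force"])
E
```

```text
6.4667 [0.6614 0.0029 0.1696] shift [0.0497 0.0169 0.0005] turn [0.    0.002 0.007] w 0.2805882115348529 [-1.9 -0.5  5.6]
20.010952055454254
```

>>> jog_arm --motion '[[[0,0,0,0,0,0,-0.6],[0,0,0,0,0,0,-0.6],[0,0,0,0,0,0,-0.6],[0,0,-0.02,0,0,0,-0.6],[0,0,-0.045,0,0,0,-0.4],[0.025,0.008,-0.045,0,0,0,-0.4],[0.05,0.016,-0.045,0,0,0,-0.4],[0.05,0.016,-0.045,0,0,0,-0.4],[0.05,0.016,-0.045,0,0,0,-0.4]]]'

```text
clock: 7.22
position: [0.6101, 0.0205, 0.2139]
ee_rot: [-0.02, -3.141, -0.001]
force: [0.4, -0.2, 1.2]
width: 0.699
gripper_force: 0.0
```

```bash
python3 go.py .6115 .0195 .165; python3 - <<'E'
from h import *
p=camera_params("wrist"); im=save("wrist","w3"); np.save("w3T.npy",np.array(p["T"]))
print(proj("wrist",[[.6115,.0195,.195]],p))
cv2.imwrite("pics/w3c.png",cv2.resize(im[:300,180:480,::-1],None,fx=2,fy=2,interpolation=cv2.INTER_CUBIC))
E
```

```text
7.2167 [0.6101 0.0205 0.2139] shift [-0.0015 -0.001   0.0488] turn [ 0.001 -0.001  0.008] w 0.6992608782811132 [ 0.4 -0.2  1.2]
[[314.46681349 232.04924225]]
```

View pics/w3c.png

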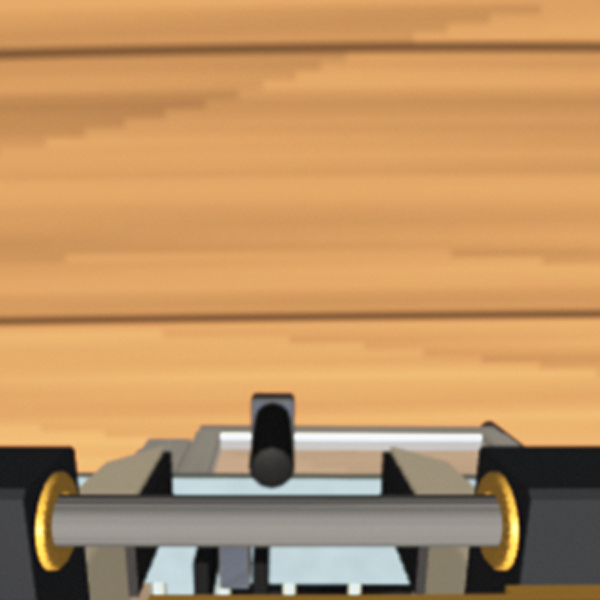

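The post top is at px (316,233), against (314,232) predicted, centred between the fingers. I'll lower the tool and grip.

>>> jog_arm --motion '[[[-0.001,0,0.02,0,0,0,-0.4],[-0.001,0,0.035,0,0,0,-0.4],[-0.001,0,0.048,0,0,0,0],[-0.001,0,0.048,0,0,0,1],[-0.001,0,0.048,0,0,0,1],[-0.001,0,0.048,0,0,0,1],[-0.001,0,0.048,0,0,0,1],[-0.001,0,0.048,0,0,0,1],[-0.001,0,0.048,0,0,0,1],[-0.001,0,0.048,0,0,0,1]]]' --force 35

```text
clock: 8.1
position: [0.6123, 0.0193, 0.1662]
ee_rot: [0.022, 3.141, -0.001]
force: [-2.5, -6.2, 3.1]
width: 0.165
gripper_force: 12.6
```

>>> jog_arm --motion '[[[0,0,0,0,0,0,1],[0,0,0,0,0,0,1],[0,0,0,0,0,0,1],[0,0,0,0,0,0,1]]]' --force 35

```text
clock: 8.43
position: [0.6124, 0.0191, 0.1662]
ee_rot: [0.023, 3.141, -0.001]
force: [-0.6, -3.8, 6.0]
width: 0.165
gripper_force: 35.0
```

```bash
cat > arc.py <<'E'
from h import *
import sys
# shifts in tool axes along the arc about the hinge from angle a to b, in n rows
a,b,n=float(sys.argv[1]),float(sys.argv[2]),int(sys.argv[3]); s=observe(); Rm=R.from_rotvec(s["ee_rot"])
h=np.array([.6605,.1690]); yaw=-.016; r0=R.from_euler("z",yaw).apply([-.045,-.150,0])
P=lambda t: R.from_euler("z",-t).apply(r0)
print(s["clock"],np.round(s["position"],4),s["width"],s["gripper_force"],np.round(s["force"],1))
d=np.array(s["position"])[:2]-h; print("radius",np.hypot(*d),"angle",-(np.arctan2(d[1],d[0])-np.arctan2(r0[1],r0[0])))
for t in np.linspace(a,b,n+1)[1:]: print(round(t,2),Rm.inv().apply(P(t)-P(a)).round(4))
E
python3 arc.py 0 0.9 10
```

```text
8.4333 [0.6124 0.0191 0.1662] 0.16548001102167417 35.00096082687378 [-0.6 -3.8  6. ]
radius 0.15739352335555662 angle 0.0031282145471605016
0.09 [ 0.0133  0.0047 -0.    ]
0.18 [ 0.0261  0.0105 -0.    ]
0.27 [ 0.0384  0.0175 -0.    ]
0.36 [ 0.0499  0.0255 -0.0001]
0.45 [ 0.0607  0.0346 -0.0001]
0.54 [ 0.0706  0.0446 -0.0001]
0.63 [ 0.0796  0.0554 -0.0001]
0.72 [ 0.0876  0.067  -0.0001]
0.81 [ 0.0945  0.0793 -0.0001]
0.9 [ 1.003e-01  9.220e-02 -1.000e-04]
```

>>> jog_arm --motion '[[[0.013,0.005,0,0,0,0,1],[0.026,0.0105,0,0,0,0,1],[0.0385,0.0175,0,0,0,0,1],[0.05,0.0255,0,0,0,0,1],[0.0605,0.0345,0,0,0,0,1],[0.0705,0.0445,0,0,0,0,1],[0.0795,0.0555,0,0,0,0,1],[0.0875,0.067,0,0,0,0,1],[0.0945,0.0795,0,0,0,0,1],[0.1005,0.092,0,0,0,0,1]]]' --force 35

```text
clock: 9.27
position: [0.5135, 0.1145, 0.1662]
ee_rot: [0.021, 3.139, 0.001]
force: [7.1, 0.7, -0.7]
width: 0.168
gripper_force: 35.0
```

```bash
python3 arc.py 0.9 1.53 7
```

```text
9.2667 [0.5135 0.1145 0.1662] 0.1675637957398171 34.999802112579346 [ 7.1  0.7 -0.7]
radius 0.15675860325075175 angle 0.9083103736465259
0.99 [ 0.0046  0.0133 -0.    ]
1.08 [0.008 0.027 0.   ]
1.17 [0.0101 0.0409 0.    ]
1.26 [0.011 0.055 0.   ]
1.35 [0.0106 0.0691 0.    ]
1.44 [0.0089 0.0831 0.    ]
1.53 [0.006  0.0969 0.0001]
```

Holding well, radius consistent with the 157 mm given. Continuing the arc.

>>> jog_arm --motion '[[[0.0045,0.0135,0,0,0,0,1],[0.008,0.027,0,0,0,0,1],[0.01,0.041,0,0,0,0,1],[0.011,0.055,0,0,0,0,1],[0.0105,0.069,0,0,0,0,1],[0.009,0.083,0,0,0,0,1],[0.006,0.097,0,0,0,0,1],[0.006,0.097,0,0,0,0,1],[0.006,0.097,0,0,0,0,1],[0.006,0.097,0,0,0,0,1]]]' --force 35

```text
clock: 10.1
position: [0.51, 0.2103, 0.1661]
ee_rot: [0.022, 3.138, -0.0]
force: [7.1, -4.1, 2.7]
width: 0.162
gripper_force: 35.0
```

>>> jog_arm --motion '[[[0,0,0,0,0,0,1],[0,0,0,0,0,0,1],[0,0,0,0,0,0,1],[0,0,0,0,0,0,1]]]'

```text
clock: 10.43
position: [0.5099, 0.21, 0.1662]
ee_rot: [0.023, 3.138, -0.0]
force: [7.1, -3.5, 2.5]
width: 0.164
gripper_force: 35.0
```

```bash
python3 arc.py 1.53 1.55 1; python3 - <<'E'
from h import *
save("side","s1"); im=save("top","t1")
cv2.imwrite("pics/t1c.png",cv2.resize(im[90:240,190:360,::-1],None,fx=4,fy=4,interpolation=cv2.INTER_CUBIC))
E
```

```text
10.4333 [0.5099 0.21   0.1662] 0.1636757878328637 35.00056743621826 [ 7.1 -3.5  2.5]
radius 0.15608240932446577 angle -4.754099278233027
1.55 [-0.0008  0.003   0.    ]
```

View pics/s1.png

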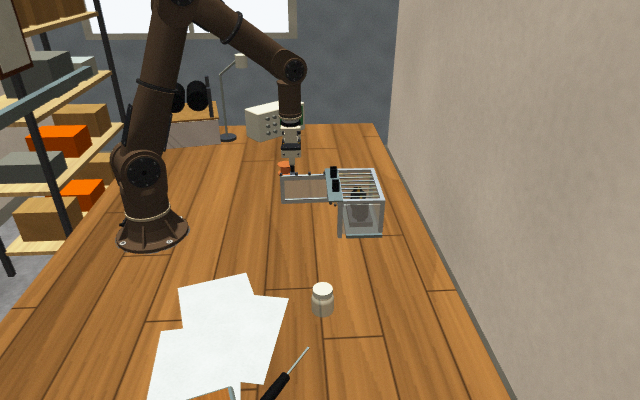

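The side view shows the gate at (305,188) standing square to the cage, with the fingers on the post at (292,172). The arc angle comes out at 1.53 rad. The jar and screwdriver look untouched, and the spool is clear behind the gripper.

```bash
python3 -c "
from cell import *
print(sign_off())"
```

```text
the job is handed in; nothing more can be done
None
```

I squeezed both catches home in order (hinge side first), swung the gate to about 1.53 rad, and handed the job in with the fingers still gripping the post at 35 N; sign-off returned no verdict.

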